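# Slide the charcoal tray through the grill's spring flap

## Robot

A 6-joint arm with a two-finger parallel gripper is mounted at the origin on the work surface. World frame = base frame: x ahead of the robot, y to its left, z up, the work surface at z = 0. Lengths are in m, angles in rad, forces in N, time in s.
With the tool pointing down it reaches from about 0.275 to 0.875 m from the base axis. Payload 12.5 kg.
Tool frame: the origin (TCP) lies on the centre line of the jaws, within the pads' length; the fingertips stand r.finger_overhang ahead of it and the grasp point (between the pads) lies 3 mm ahead of it (r.finger_overhang is the distance from the TCP to the fingertips, in m); z points along the fingers, y is the direction in which the jaws open and shut (so a half turn about z gives the same grasp; the last joint's range is limited). The gripper opens to 85 mm and grips with 20 to 120 N. Pads are 22 mm wide; open, the fingers measure 114 mm over their backs; the gripper's body (76 mm by 85 mm) begins 54 mm behind the grasp point. The pads swing forward as they close: fully open they stand 13 mm farther back than shut.
Start: joints at [1.138, 0.351, 1.652, -0, 1.139, -0.085], TCP at [0.187, 0.517, 0.222] pointing down, gripper open.
Joint ranges: [-2.75, 2.75], [-0.79, 2.1], [0.01, 2.65], [-1.57, 4.71], [0.07, 3.14], [-2.87, 2.87]. Speed limits (rad/s): [2.22, 2.22, 2.79, 3.14, 3.14, 3.14].

## Interface

Orientations are given as a unit quaternion [x, y, z, w].
In Python, from cell import r, optics gives the robot as it stands. The module is installed in compiled form; this text tells all that it offers. Calls block until the motion is done:
- r.move_to(position, orientation): joint-space move of the TCP to a pose.
- r.move_linear(position, rot=None, vel=0.15): straight line of the TCP; rot=None keeps the orientation; vel is the mean speed in m/s.
- r.set_joints(angles): joint-space move.
- r.set_gripper(opening, squeeze=None): opening from 0.0 (shut) to 1.0 (fully open); squeeze is the grip in N (None keeps the last); returns when the fingers have stopped.
- r.sleep(seconds).
- r.inverse_kinematics(position, orientation): joint angles nearest the present ones, or None.
- optics.get_image(name): name is "scene" or "top"; returns a dict with "pixels" (480x640x3 uint8, red, green, blue), "depth" (480x640 float32, m along the optical axis (not along the pixel's ray), 0 where there is no reading), "fx", "fy", "cx", "cy" (pixels), "camera_from_world" (4x4, takes a point from world to camera coordinates). Camera axes: x right, y down, z forward; pixel columns grow to the right and rows downward; lengths in m; the calibration is good to about 2 mm. A picture is of the moment at which its call begins.
A pose or a line that the arm cannot do raises r.PlanningError and nothing moves.
- r.hand_in(): hands the job in, once; it reports no verdict.
Readings, each from a call of its own:
- r.current_t(): time.
- r.current_q(): joint angles.
- r.current_qvel(): joint speeds.
- r.current_effort(): joint torques, N m.
- r.current_tool_pos(): TCP position.
- r.current_ee_rot(): TCP orientation.
- r.current_contact_force(): force on the tool from outside, world axes, zero at the start.
- r.current_torque(): the same for the moment, N m.
- r.current_opening(): opening from 0.0 (shut) to 1.0 (fully open).
Only numpy, scipy, OpenCV 4.12 (cv2) and the standard library are available. Lean on these libraries where they do the work, as an engineer would, in place of code of your own. Each camera call takes 0.05 s, during which the arm holds its last target.

## Task

Pick up the narrow steel charcoal tray and slide it endways from the grill's front sill through its two-leaf spring flap, under the grate ledges, until its nose meets the sliding end plate inside and you feel that plate just give. Push gently and stop there: the plate should be nudged a few millimetres, not shoved back a centimetre. Then take your hand out so that both flap leaves close behind the tray, and leave the other things on the table where they are.

Things in the scene. Friction and masses are not known exactly. Their poses are not given: they have to be found in the camera images.
- tray_center (a point): Centre (half-way up) of the loose charcoal tray: a plain open-topped bright steel box 100 long (its x) x 60 wide (its y) x 32 high, walls and floor 3 mm, about 0.25 to 0.5 kg; both ends alike. It starts flat on the table, to the left or right of the grill.
- grill: Low dark steel tabletop charcoal grill, grate off, fixed to the table. Origin: on the table, middle of the door line (plane of the shut flap). Its x points inwards along the lane (the way to push), y left, z up. Floor 6 mm thick (tray centre then 22 mm above the table). Behind the flap its outer walls are 56 high and 108 apart inside; rear wall at x 240. The doorway has no lintel.
- sill_mid (a point): Middle of the sill's top face, grill x -67, height 6 mm; axes as the grill's. The sill is a flat open plate in front of the flap, x -135 to 0, 128 wide, without side walls; room to set the tray down.
- slot_mid (a point): Middle of the hand slot, grill x 152, at the ledges' top, height 54 mm; axes as the grill's. From x 65 inwards ledges (50 to 54 mm high) overhang both sides and leave a slot 54 wide, open above: shut fingers can follow the tray and lift out anywhere; the tray cannot pass it. Below, funnel plates from x 41 to x 68 narrow the lane from about 94 to 68 wide; then it stays 68 wide.
- leaf_left (a joint): Angle (rad) of the left flap leaf: steel, 51 long, 9 to 45 mm above the table, hinged on an upright post at grill x 0, y +52. 0 = shut; grows to 1.3 as it swings inwards. It opens inwards only; a light spring (0.04 to 0.07 N m) shuts it. The leaves trail along the tray's sides at about 1.1 rad and can shut once the tray's tail is 48 mm past the door line. Opening both takes 4 to 8 N of push.
- leaf_right (a joint): The same for the right leaf, hinged at grill x 0, y -52.
- end_plate (a joint): How far (m) the end plate has been pushed back (grill +x); 0 at the start, at most 0.016. A steel plate 64 wide, 32 high, 6 thick across the lane, held by friction: it gives at about 6 N (8 to 20 N at the hand; sliding alone takes 1 to 3 N) and stays where pushed. Its place is not measured and varies: the front face is 160 to 195 mm behind the door line: find it by feel.
- mug: Bystander: white mug, 80 across, 80 high, handle at its y; origin at the centre of its underside. It starts on the other side of the grill from the tray.
- drip_pan: Bystander: a wide shallow steel drip pan, 150 x 95 x 14 high (not the charcoal tray); origin at the centre of its underside.
- lantern: Bystander: battery lantern, black foot and cap, white body, 84 across, 148 high; origin under its centre.
- fuel_can: Bystander: grey can, 90 across, 100 high; origin under its centre.
- carton: Bystander: cardboard box 80 x 120 x 50 high; origin under its centre.
- spatula: Bystander: spatula lying on the table, along its x.
There are look-alikes about, which are no part of the job. Of the things shaped like the part that bears tray_center, the bare steel one is meant.

How it is judged:
On the way, in this order (a step that is already met when the one before it is completed fails the run):
1. the tray is pushed through the flap along the lane floor, both leaves swung in beside it (x of tray_center in the frame of grill between -0.02 and 0.06 m and z of tray_center in the frame of grill below 0.03 m and value of joint each of leaf_left, leaf_right above 0.6 rad), for 0.05 s.
2. the tray's nose has nudged the end plate back by more than 1.5 mm (value of joint end_plate above 0.0015 m and x of tray_center in the frame of grill between 0.105 and 0.165 m and y of tray_center in the frame of grill between -0.008 and 0.008 m and z of tray_center in the frame of grill below 0.028 m and angle between tray_center's own z axis and vertical below 0.1 rad), for 0.2 s.
At the end, for the whole second after the job is handed in: The tray lies flat and at rest on the lane floor, straight (within 0.12 rad) and within 8 mm of the lane's middle line, its centre 105 to 165 mm behind the door line; the end plate has been nudged back by it by 1.5 to 10 mm; both flap leaves are shut (within 0.12 rad) (all of step 2 and value of joint end_plate below 0.01 m and value of joint each of leaf_left, leaf_right below 0.12 rad and angle between the x axis of tray_center and the x axis of grill, either way round below 0.12 rad and linear speed of tray below 0.01 m/s); the robot touches nothing.
It fails at once if the end plate is shoved back 10 mm or more (value of joint end_plate above 0.01 m).
It fails at once if the tray presses on the end plate with more than 20 N (contact force between tray and end_plate above 20 N).
It fails at once if the hand itself pushes the end plate (contact force between the fingers and end_plate above 1 N).
It fails at once if a bystander (mug, drip pan, lantern, can, carton or spatula) is moved more than 30 mm (distance of any of mug, drip_pan, lantern, fuel_can, carton, spatula from where it was at the start of the episode above 0.03 m).
It also fails if it takes over 72 s, if anything falls off the work surface, if the arm or the gripper's body presses on something with over 40 N, if the wrist force passes 120 N, or if a joint passes its speed limit or range.

## Working session

There is one attempt and no reset: what is moved stays moved. The work goes in short steps, each a Python script; the robot and the scene stay as the last script left them, time stands still between calls to the robot, and variables do not carry over. Pictures are saved under pics/ and viewed, and the job is handed in when it is done.

```bash
mkdir -p pics; ls; python3 - <<'E'
from cell import r, optics
import cv2,numpy as np
for n in ("scene","top"):
    d=optics.get_image(n); cv2.imwrite(f"pics/{n}0.png",d["pixels"][:,:,::-1]); np.savez(f"/tmp/{n}0.npz",**d)
    print(n,d["fx"],d["cx"],d["cy"],np.round(d["camera_from_world"],4).tolist())
print(r.finger_overhang,r.current_t(),r.current_ee_rot(),r.current_contact_force())
E
```

```text
pics
scene 586.8258589244399 307.8203871704526 238.36541106268712 [[0.2219, 0.9749, 0.0205, -0.1043], [0.7252, -0.1509, -0.6718, -0.3426], [-0.6519, 0.1639, -0.7404, 1.8511], [0.0, 0.0, 0.0, 1.0]]
top 441.37069425418343 321.36235223006645 236.91693365096233 [[-0.0163, -0.9998, 0.0082, -0.0098], [-0.9984, 0.0158, -0.0542, 0.5166], [0.0541, -0.0091, -0.9985, 1.1006], [0.0, 0.0, 0.0, 1.0]]
0.022 0.1 [ 1.73020862e-01  9.84918034e-01 -4.78330601e-04 -1.39778810e-04] [-0.25386092 -0.24353616  0.46546669]
```

View pics/scene0.png

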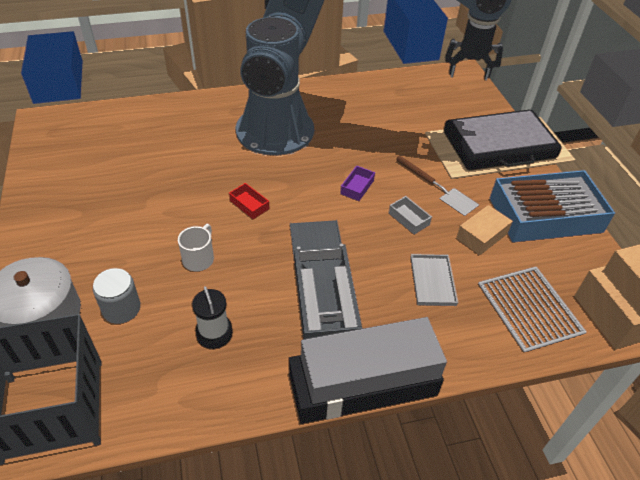

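View pics/top0.png

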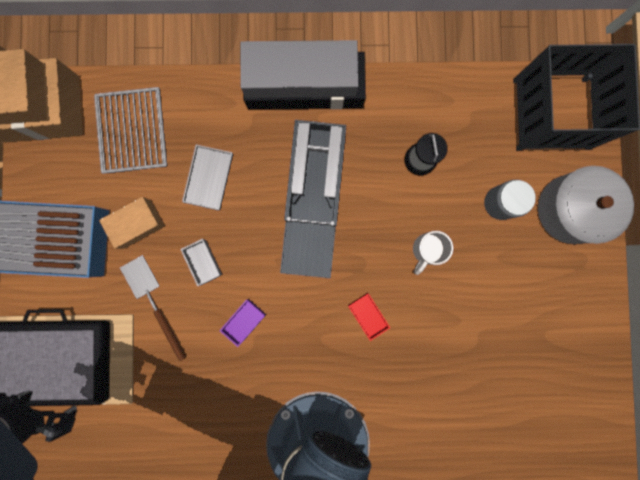

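The bare steel tray is at top-view pixel (201,262). The purple (243,321) and red (368,316) boxes are decoys. The grill's sill is at (308,248) with its flap line near row 220. Next I'll measure the tray and grill.

```bash
cat > h.py <<'E'
import numpy as np
def world(d):
    T=np.linalg.inv(d["camera_from_world"]);z=d["depth"].astype(float)
    v,u=np.mgrid[0:480,0:640]
    P=np.stack([(u-d["cx"])/d["fx"]*z,(v-d["cy"])/d["fy"]*z,z],-1)
    return P@T[:3,:3].T+T[:3,3]
E
python3 - <<'E'
import numpy as np,cv2
from h import world
d=dict(np.load('/tmp/top0.npz'));W=world(d);px=d["pixels"]
def crop(n,x0,y0,x1,y1,s): cv2.imwrite(n,cv2.resize(px[y0:y1,x0:x1,::-1],None,fx=s,fy=s,interpolation=cv2.INTER_CUBIC))
crop('pics/grill0.png',270,110,360,290,3.3*1)
# table plane check
print("table z",[np.round(W[v,u],4).tolist() for v,u in [(262,260),(380,220),(200,400),(300,200)]])
# tray
m=np.zeros((480,640),bool);m[235:290,175:226]=1
t=m&(W[...,2]>0.02)&(W[...,2]<0.05)
for lab,mm in (("rim",t),("any",m&(W[...,2]>0.006)&(W[...,2]<.05))):
    pts=W[mm][:,:2].astype(np.float32);print(lab,len(pts),W[mm][:,2].max(),cv2.minAreaRect(pts*1000))
# grill: points above table
m=np.zeros((480,640),bool);m[118:285,275:352]=1
g=m&(W[...,2]>0.003)&(W[...,2]<.08)
print("grill",cv2.minAreaRect((W[g][:,:2]*1000).astype(np.float32)))
s=m&(W[...,2]>0.003)&(W[...,2]<.010); 
hi=m&(W[...,2]>0.046)&(W[...,2]<.065)
for l,mm in(("low",s),("hi",hi)): print(l,mm.sum(),cv2.minAreaRect((W[mm][:,:2]*1000).astype(np.float32)))
np.set_printoptions(linewidth=250)
print((W[118:285:4,275:352:3,2]*1000).round().astype(int))
E
```

```text
table z [[0.4557, 0.1388, 0.0018], [0.1633, 0.2406, 0.0056], [0.6097, -0.2229, -0.0045], [0.3623, 0.2911, 0.0021]]
rim 264 0.03637328361470993 ((459.5110778808594, 283.47650146484375), (100.29723358154297, 61.315704345703125), 24.883943557739258)
any 465 0.03637328361470993 ((473.29071044921875, 285.8273010253906), (130.5888671875, 72.85136413574219), 27.099145889282227)
grill ((611.6685180664062, 1.6823959350585938), (196.08241271972656, 427.7749328613281), 89.05894470214844)
low 4907 ((611.6685180664062, 1.6823959350585938), (196.08241271972656, 427.7749328613281), 89.05894470214844)
hi 2597 ((676.2421264648438, -5.137626647949219), (128.16497802734375, 251.93328857421875), 83.26023864746094)
[[-1 -4 -1 ...  3  1  0]
 [ 2  2  0 ...  0  3 -3]
 [ 0  3  0 ... 56  3  1]
 ...
 [ 1  1  0 ...  0 -1  0]
 [-3  4  0 ... -1  4 -4]
 [ 0  1  0 ...  1 -2  1]]
```

```bash
python3 - <<'E'
import numpy as np,cv2
px=np.load('/tmp/scene0.npz')["pixels"]
cv2.imwrite('pics/sg0.png',cv2.resize(px[210:340,270:470,::-1],None,fx=4,fy=4,interpolation=cv2.INTER_CUBIC))
E
```

```text
(no output)
```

View pics/sg0.png

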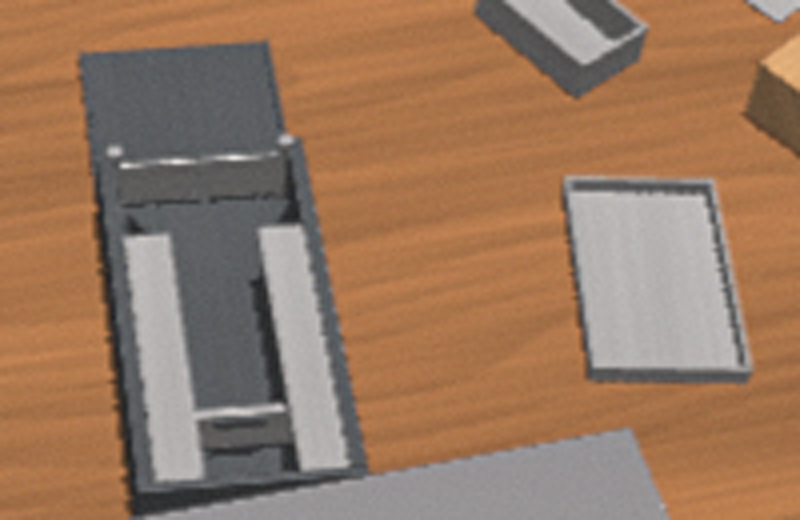

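View pics/grill0.png

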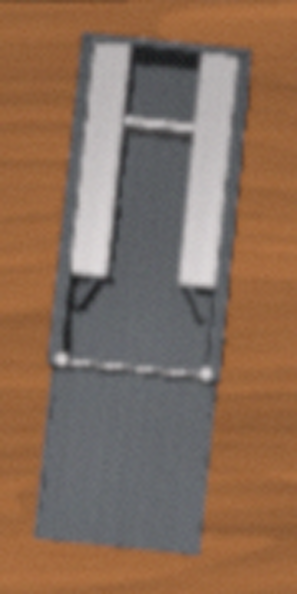

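```bash
cat > meas.py <<'E'
from cell import r, optics
import cv2,numpy as np
from h import world
ds=[optics.get_image("top") for _ in range(6)]
d=ds[0];Z=np.stack([x["depth"] for x in ds]);d["depth"]=np.median(Z,0);W=world(d)
np.savez('/tmp/topm.npz',**d)
def box(m):
    m=cv2.morphologyEx(m.astype(np.uint8),cv2.MORPH_OPEN,np.ones((2,2),np.uint8))>0
    n,l,s,c=cv2.connectedComponentsWithStats(m.astype(np.uint8));k=1+np.argmax(s[1:,4])
    p=(W[l==k][:,:2]*1000).astype(np.float32);b=cv2.minAreaRect(p)
    print(len(p),np.round(W[l==k][:,2].mean(),4),b);print(cv2.boxPoints(b).round(1).tolist())
z=W[...,2]
m=np.zeros((480,640),bool);m[235:290,175:226]=1;box(m&(z>.02)&(z<.045))
m=np.zeros((480,640),bool);m[115:230,275:352]=1;box(m&(z>.045)&(z<.065))
m=np.zeros((480,640),bool);m[115:285,275:352]=1
# sill by colour on z=6 mm plane
g=d["pixels"].astype(int);dark=(g[...,0]-g[...,2]<15)&m
box(dark&(z<.02)); 
np.set_printoptions(linewidth=250,threshold=10**6)
print((z[120:230:3,285:350:2]*1000).round().astype(int))
E
python3 meas.py
```

```text
245 0.0232 ((456.0124816894531, 285.27703857421875), (99.27428436279297, 66.66387939453125), 24.475048065185547)
[[397.0, 295.0], [424.6000061035156, 234.39999389648438], [515.0, 275.5], [487.3999938964844, 336.20001220703125]]
2586 0.0506 ((680.9524536132812, -8.886680603027344), (131.14111328125, 262.6385192871094), 83.22518157958984)
[[542.7999877929688, -58.5], [803.5999755859375, -89.5], [819.0999755859375, 40.70000076293945], [558.2999877929688, 71.69999694824219]]
2585 0.0063 ((485.9124755859375, 14.696292877197266), (125.41015625, 134.14193725585938), 83.27880859375)
[[412.0, -39.70000076293945], [545.2000122070312, -55.400001525878906], [559.9000244140625, 69.0999984741211], [426.6000061035156, 84.80000305175781]]
[[ 0 -1  1  1  1 57 56 56 57 56 57 56  0  1 -1 -2  2  2 -1  2  0  0  0  1  1  1  1  1  0  2  0  0  2]
 [ 1  2  1 -1  0 55 57 55 54 56 55 55 55 54 56 55 55 56 54 56 57 57 55 57 56 56  3  0  1  1  1  0  1]
 [ 2 -1  1 -1  2 55 55 54 54 54 54 55 27 29 32 31 35 36 36 40 42 42 44 56 55 53 55 54 54 56 58  0  1]
 [ 1  0  0  1  1 58 57 54 54 56 55 53  7  8  7  7  9 12 12 14
[... 2707 characters left out ...]
 7  7  7  8  6  6  9  6  6  6  7  6  7  7  7  7  7  7  8  9  9 55 55  1  0  2  2  1  0]
 [58 56 42  7  6  6  4  6  7  5  7  7  7  7  7  6  7  7  7  5  6  7  8  7 42 58 57 -2  1 -1  3  1  2]
 [56 57 34  6  6  7  6  7  7  7  6  5  6  6  8  7  5  7  7  6  7  8  9  5 55 57  0  1  1  1  3  0  0]
 [56 57 59 46 47 45 46 45  7  7  6  6  7  6  6  6  8  5  7  5  6  5  7  8 56 57  1  1  1 -2  0  1  2]
 [ 0  7  9  8  8  7  6  6  7  7  8 14 18 26 31 37 42 44 45 45 45 44 44 59 59 58  1  1  0 -1  0  1  0]
 [12  5  7  6  4  8  5  6  7  7  6  7  5  7  5  6  8  4  5  6  6  6  6 29 31 36  0  1 -1 -2  2  2  0]
 [11  6  6  6  7  7  8  6  7  7  7  5  7  6  5  5  5  7  6  6  8  7  7  8  5  9  0 -1 -1  0  1  0  1]]
```

```bash
cat >> h.py <<'E'
yaw=np.deg2rad(-6.8); O=np.array([.5545,.0065])
def togrill(W,O=O,yaw=yaw):
    c,s=np.cos(yaw),np.sin(yaw);p=W[...,:2]-O
    return np.stack([p[...,0]*c+p[...,1]*s,-p[...,0]*s+p[...,1]*c,W[...,2]],-1)
E
python3 - <<'E'
import numpy as np
from h import *
d=dict(np.load('/tmp/topm.npz'));G=togrill(world(d))*1000
x,y,z=G[...,0],G[...,1],G[...,2]
for nm,m in {"leaf":(abs(y)<45)&(abs(x)<30)&(z>40)&(z<50),"plate":(abs(y)<22)&(x>140)&(x<215)&(z>36)&(z<43),
 "posts":(abs(abs(y)-52)<7)&(abs(x)<20)&(z>57)}.items():
    print(nm,m.sum(),np.percentile(x[m],[2,25,50,75,98]).round(1),np.percentile(y[m],[2,50,98]).round(1))
for a,b in [(20,60),(80,140),(140,200),(200,230)]:
    m=(x>a)&(x<b)&(z>50)&(z<62)&(abs(y)<75);print("walls y",np.percentile(y[m],[1,99]).round(1))
m=(abs(y)<20)&(x>200)&(x<280)&(z>50)&(z<62);print("rear",np.percentile(x[m],[2,50,98]))
for s in (1,-1):
    m=(abs(y*s-40)<8)&(x>30)&(x<280)&(z>51)&(z<60);print("ledge/wall x",s,np.percentile(x[m],[1,99]))
pl=(abs(y)<22)&(x>140)&(x<215)&(z>36)&(z<43);A=np.polyfit(y[pl],x[pl],1);print("plate yaw",A)
E
```

```text
leaf 50 [-1.  -0.5  0.4  1.2  2. ] [-43.8  -0.7  42.7]
plate 63 [184.3 185.5 187.9 191.  193.4] [-20.1   2.2  20. ]
posts 24 [-2.4  0.6  2.6  5.5 18.4] [-58.7 -50.7  58.6]
walls y [-61.   66.2]
walls y [-60.3  65.9]
walls y [-60.6  65.8]
walls y [-60.3  66. ]
rear [240.05892863 242.58279952 246.18578704]
ledge/wall x 1 [ 65.91432744 244.39654375]
ledge/wall x -1 [ 65.26068275 244.00303545]
plate yaw [2.46077016e-02 1.88285488e+02]
```

```bash
sed -i 's/O=np.array(\[.5545,.0065\])/O=np.array([.5547,.0078])/' h.py
cat >> h.py <<'E'
from scipy.spatial.transform import Rotation as Ro
def quat(deg): return (Ro.from_euler('z',deg,degrees=True)*Ro.from_euler('x',180,degrees=True)).as_quat()
def gw(x,y,z):
    c,s=np.cos(yaw),np.sin(yaw);return [O[0]+x*c-y*s,O[1]+x*s+y*c,z]
E
cat > pick.py <<'E'
from cell import r
from h import *
for a in (24.7,204.7): print(a,r.inverse_kinematics([.4585,.284,.12],quat(a)))
for a in (-6.8,173.2): print(a,r.inverse_kinematics(gw(-75,0,0.12) if 0 else gw(-.075,0,.12),quat(a)), r.inverse_kinematics(gw(.09,0,.034),quat(a)))
E
python3 pick.py
```

```text
24.7 [ 4.68245195e-01  4.60819394e-01  1.77089264e+00 -4.44089210e-16
  9.09880617e-01  1.60794520e+00]
204.7 [ 0.4682452   0.46081939  1.77089264  0.          0.90988062 -1.53364746]
-6.8 [-6.22022154e-02  3.68685565e-01  1.92104371e+00 -4.44089210e-16
  8.51863382e-01  1.62727650e+00] [-7.66944738e-02  7.43289683e-01  1.51464672e+00 -4.44089210e-16
  8.83656254e-01  1.61278424e+00]
173.2 [-0.06220222  0.36868557  1.92104371  0.          0.85186338 -1.51431615] [-0.07669447  0.74328968  1.51464672  0.          0.88365625 -1.52880841]
```

```bash
python3 - <<'E'
from cell import r,optics
from h import *
import cv2
q=quat(204.7)
r.move_to([.4585,.284,.16],q); r.set_gripper(1.0)
r.move_linear([.4585,.284,.025],vel=.1); print(r.current_contact_force())
r.set_gripper(0.0,squeeze=40); print("open",r.current_opening(),r.current_tool_pos(),r.current_contact_force())
r.move_linear([.4585,.284,.13],vel=.1); print(r.current_opening(),r.current_contact_force(),r.current_t())
d=optics.get_image("scene");cv2.imwrite('pics/lift.png',d["pixels"][100:340,250:570,::-1].repeat(2,0).repeat(2,1))
E
```

```text
[-0.09855055  0.04989523  0.49951696]
open 0.0022385332968142737 [0.45848663 0.28399961 0.02499829] [ 0.60439947 -0.22413167 -0.60482877]
0.0028226078454214243 [ 0.66719787  0.37187401 -0.53229434] 5.4417
```

View pics/lift.png

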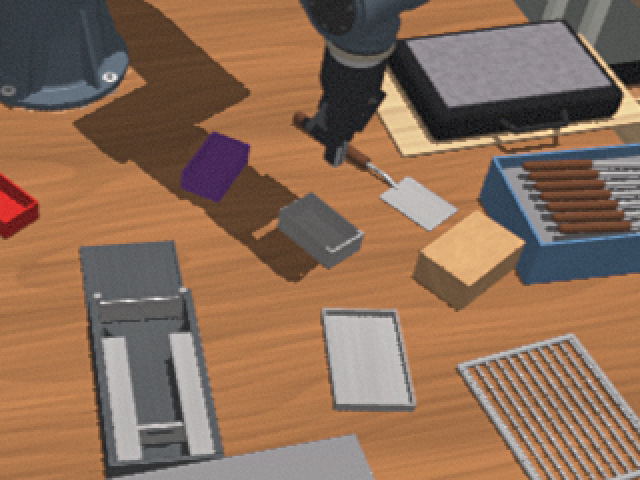

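```bash
python3 - <<'E'
from cell import r,optics
from h import *
for n in("scene","top"):
    d=optics.get_image(n);T=d["camera_from_world"]
    for p in ([.4585,.284,.108],[.4585,.284,.016]):
        c=T[:3,:3]@p+T[:3,3];print(n,p,c[0]/c[2]*d["fx"]+d["cx"],c[1]/c[2]*d["fy"]+d["cy"])
    if n=="top":
        import cv2;cv2.imwrite('pics/t1.png',cv2.resize(d["pixels"][200:380,150:380,::-1],None,fx=3,fy=3))
W=world(d)
d=optics.get_image("scene");Ws=world(d)
print(Ws[208:222:6,404:418:6])
for n,(u,v,u0,v0) in {"a":(385,195,435,235)}.items():
    m=np.zeros((480,640),bool);m[v:235,u:u0]=1
    m&=(Ws[...,2]>.024)&(Ws[...,2]<.045);P=Ws[m];import cv2;print(len(P),cv2.minAreaRect((P[:,:2]*1000).astype(np.float32)))
E
```

```text
scene [0.4585, 0.284, 0.108] 414.6404633677835 189.8615017031185
scene [0.4585, 0.284, 0.016] 409.35868320769896 214.7991323730889
top [0.4585, 0.284, 0.108] 190.75810236371046 261.92736430074075
top [0.4585, 0.284, 0.016] 201.29644815587702 261.8398183840564
[[[ 4.22274973e-01  2.82635760e-01  6.89561994e-03]
  [ 4.28099348e-01  2.97622874e-01  9.56044875e-03]
  [ 4.45790197e-01  3.06105128e-01  2.50834951e-02]]

 [[ 4.42079654e-01  2.76146583e-01  4.37145961e-03]
  [ 4.43061727e-01  2.93549155e-01  1.77771718e-03]
  [ 4.46492689e-01  3.09707790e-01  1.87235583e-03]]

 [[ 4.76674339e-01  2.61991670e-01  1.88087606e-02]
  [ 4.65478025e-01  2.85486859e-01  2.52711611e-03]
  [ 4.66308092e-01  3.02891239e-01 -2.81938673e-04]]]
277 ((457.9189147949219, 284.4137878417969), (106.06187438964844, 69.94444274902344), 22.98586654663086)
```

View pics/t1.png

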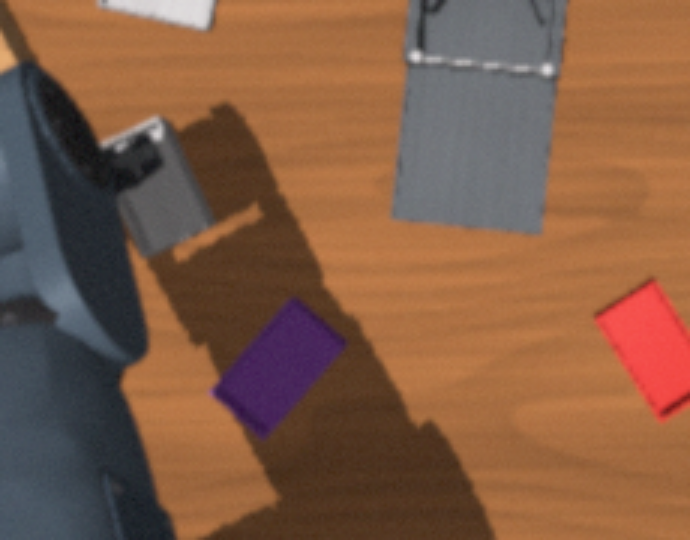

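The jaws shut fully without the tray, which hasn't moved (still at top (201,262)). I'll check the jaw direction and how far they open before trying again.

```bash
python3 - <<'E'
from cell import r,optics
from h import *
import cv2
print(r.current_ee_rot(),quat(204.7),r.current_q())
r.move_linear([.40,.20,.25],vel=.2)
r.set_gripper(1.0);print(r.current_opening())
for n in("scene","top"):
    d=optics.get_image(n);T=d["camera_from_world"]
    c=T[:3,:3]@np.array([.40,.20,.228])+T[:3,3];u,v=int(c[0]/c[2]*d["fx"]+d["cx"]),int(c[1]/c[2]*d["fy"]+d["cy"])
    print(n,u,v)
    cv2.imwrite(f'pics/o_{n}.png',cv2.resize(d["pixels"][max(0,v-90):v+90,u-120:u+120,::-1],None,fx=3,fy=3))
E
```

```text
[-2.13884036e-01  9.76858966e-01 -1.03078414e-04 -4.10723719e-04] [-2.13882938e-01  9.76859298e-01  5.98153806e-17 -1.30965528e-17] [ 4.68240364e-01  4.47040153e-01  1.76429627e+00  7.18019378e-06
  9.31103129e-01 -1.53365886e+00]
1.000863264436753
scene 382 143
top 215 290
```

View pics/o_scene.png

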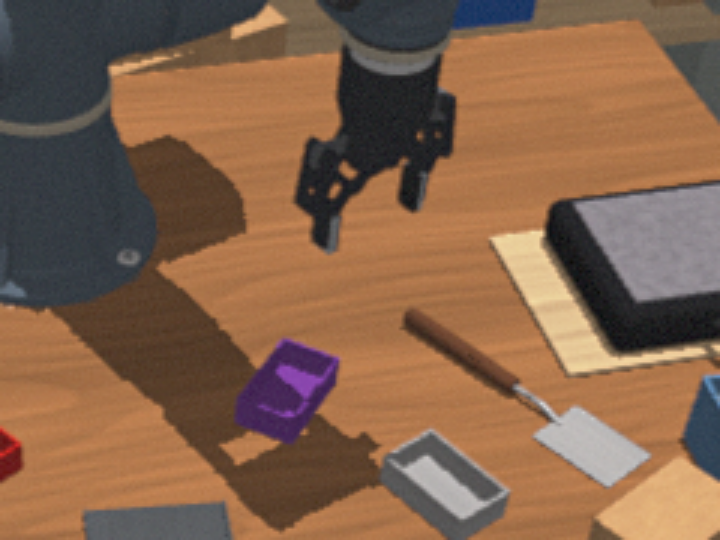

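View pics/o_top.png

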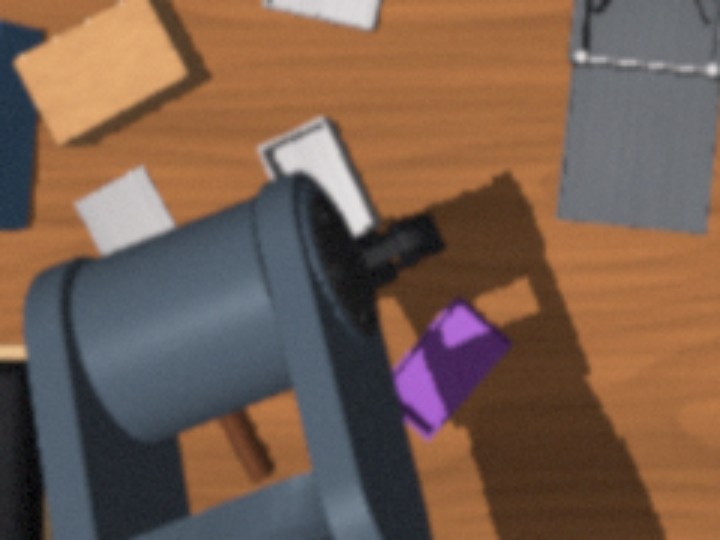

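```bash
python3 - <<'E'
from cell import r,optics
from h import *
import cv2
def tips(tag):
    d=optics.get_image("scene");W=world(d);p=np.array(r.current_tool_pos())
    m=(np.hypot(W[...,0]-p[0],W[...,1]-p[1])<.075)&(W[...,2]>.08)&(W[...,2]<p[2]+.1)&(d["depth"]>0)
    P=W[m];print(tag,len(P),"tool",p.round(4),"zmin",np.sort(P[:,2])[[0,3,10,30]].round(4))
    L=P[P[:,2]<np.sort(P[:,2])[60]];print(" low pts mean",L.mean(0).round(4),"min",L.min(0).round(4),"max",L.max(0).round(4))
tips("open")
r.set_gripper(0.0);print(r.current_opening());tips("shut")
d=optics.get_image("scene");cv2.imwrite('pics/shut.png',cv2.resize(d["pixels"][40:220,270:510,::-1],None,fx=3,fy=3))
print(r.finger_overhang)
E
```

```text
open 686 tool [0.4  0.2  0.25] zmin [0.2717 0.2737 0.2763 0.2813]
 low pts mean [0.4006 0.2036 0.2803] min [0.3719 0.1449 0.2717] max [0.4326 0.2519 0.2854]
-0.0026330269719479988
shut 624 tool [0.4  0.2  0.25] zmin [0.2591 0.2617 0.266  0.272 ]
 low pts mean [0.4077 0.1965 0.2714] min [0.3976 0.1831 0.2591] max [0.4157 0.2136 0.2802]
0.022
```

View pics/shut.png

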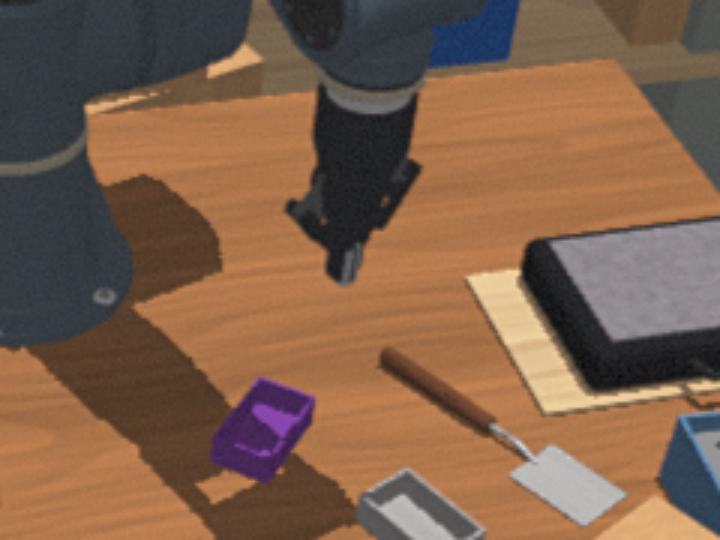

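The scene camera puts the shut fingertips at z≈0.259 while the reported TCP is 0.250. By the stated overhang they should be at 0.228, so they are about 31 mm higher than the readings imply. That explains the missed grasp. I'll confirm it by touching bare table gently.

```bash
python3 - <<'E'
from cell import r,optics
from h import *
t0=r.current_t();print(t0)
p=[.40,.13,.05];r.move_linear(p,vel=.25);r.move_linear([.40,.13,.012],vel=.05)
b=np.array(r.current_contact_force());print(b)
z=.012
while z>-.03:
    z-=.002;r.move_linear([.40,.13,z],vel=.03);f=np.array(r.current_contact_force())-b
    print(round(z,4),f.round(2),np.round(r.current_tool_pos()[2],4))
    if f[2]>3: break
r.move_linear([.40,.13,.05],vel=.2);print(r.current_t()-t0)
E
```

```text
8.3833
[-1.04858773  0.44275912 -0.1674897 ]
0.01 [ 1.54 -0.42  0.87] 0.0101
0.008 [ 1.42 -0.64  0.93] 0.0079
0.006 [ 0.96 -0.58 -0.61] 0.0059
0.004 [ 0.6  -0.35  1.06] 0.0039
0.002 [ 1.91 -0.45  0.88] 0.0019
0.0 [ 1.13 -0.16 -0.65] -0.0001
-0.002 [1.16 1.07 1.22] -0.0021
-0.004 [ 1.18 -0.92  0.45] -0.0041
-0.006 [ 0.33 -0.75  0.11] -0.0061
-0.008 [ 0.38 -0.83 -0.26] -0.0081
-0.01 [-2.93 -2.82 16.2 ] -0.0094
5.1084
```

```bash
python3 - <<'E'
from cell import r,optics
from h import *
import cv2
r.move_linear([.40,.13,.09],vel=.3)
r.move_to([.4585,.284,.09],quat(204.7)); r.set_gripper(1.0)
r.move_linear([.4585,.284,-.006],vel=.12); print(r.current_contact_force())
r.set_gripper(0.0,squeeze=40); print("open",r.current_opening(),r.current_tool_pos(),r.current_contact_force())
r.move_linear([.4585,.284,.06],vel=.1); print(r.current_opening(),r.current_contact_force(),r.current_t())
d=optics.get_image("scene");cv2.imwrite('pics/lift2.png',d["pixels"][100:340,250:570,::-1].repeat(2,0).repeat(2,1))
E
```

```text
[-0.34632399  0.82525245  0.39275394]
open 0.6969031784522387 [ 0.45892788  0.28422471 -0.00511833] [-1.00919405 -0.71206402  6.20258876]
0.6950683408787602 [ 0.96716571  0.40841769 -4.68331735] 17.375
```

View pics/lift2.png

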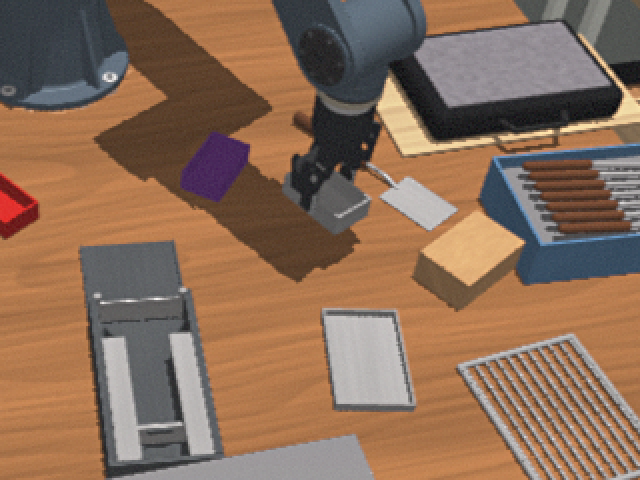

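The tray is held: opening 0.697, and −4.7 N means about 0.45 kg. Next I'll set it on the sill.

```bash
python3 - <<'E'
from cell import r,optics
from h import *
import cv2
q=quat(173.2)
r.move_to(gw(-.078,0,.07),q); b=np.array(r.current_contact_force())
r.move_linear(gw(-.078,0,.012),vel=.12)
z=.012
while z>-.003:
    z-=.0015;r.move_linear(gw(-.078,0,z),vel=.03);f=np.array(r.current_contact_force())-b
    if f[2]>4: break
print(z,f)
r.set_gripper(1.0);r.move_linear(gw(-.078,0,.07),vel=.15);r.set_gripper(0.0)
r.move_to(gw(-.19,0,.10),q);print(r.current_t())
d=optics.get_image("scene");cv2.imwrite('pics/sill.png',d["pixels"][180:340,230:440,::-1].repeat(3,0).repeat(3,1))
Ws=togrill(world(d))*1000
d=optics.get_image("top");cv2.imwrite('pics/sill_t.png',cv2.resize(d["pixels"][200:350,230:400,::-1],None,fx=3,fy=3))
for W in (Ws,togrill(world(d))*1000):
    m=(abs(W[...,1])<50)&(W[...,0]>-150)&(W[...,0]<-8)&(W[...,2]>28)&(W[...,2]<43)
    print(cv2.minAreaRect(W[m][:,:2].astype(np.float32)))
E
```

```text
2.168404344971009e-18 [-5.01564995 -0.3727528  17.08861481]
23.4
((-77.60586547851562, -1.6855392456054688), (108.18842315673828, 60.674339294433594), 0.21575577557086945)
((-77.171875, -1.056558609008789), (59.922332763671875, 99.852783203125), 89.90840148925781)
```

View pics/sill.png

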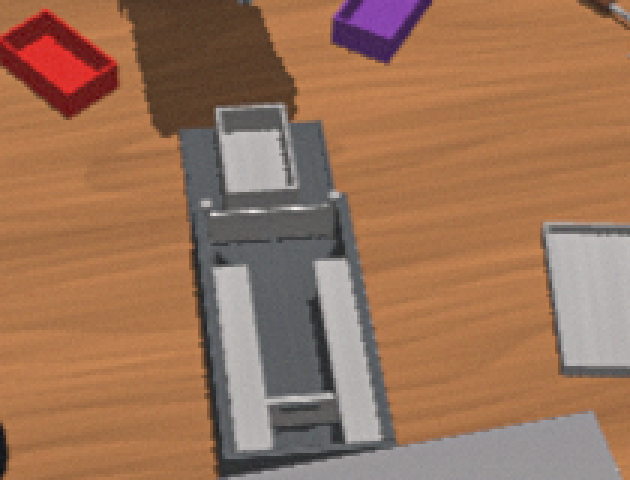

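View pics/sill_t.png

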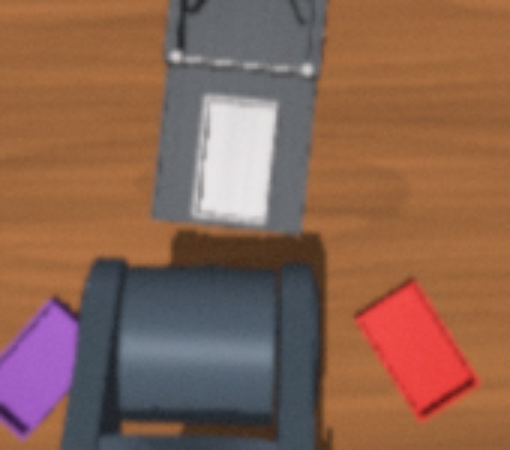

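Tray centre is at grill x −77 mm, y −1.3 mm, yaw 0.1°, sitting square on the sill. Next I'll push it with shut fingers and log the force.

```bash
python3 - <<'E'
from cell import r,optics
from h import *
import cv2
c,s=np.cos(yaw),np.sin(yaw)
r.move_linear(gw(-.16,-.0005,.05),vel=.2);r.move_linear(gw(-.16,-.0005,.003),vel=.1)
b=np.array(r.current_contact_force());print("base",b)
def F(): 
    f=np.array(r.current_contact_force())-b;return [round(float(x),1) for x in(-(f[0]*c+f[1]*s),-f[0]*s+f[1]*c,f[2])]
for x in (-.142,-.13,-.11,-.08,-.05,-.02,.0,.015,.03):
    r.move_linear(gw(x,-.0005,.003),vel=.05);f=F();print(x,f)
    if max(map(abs,f))>25: break
print(r.current_t())
d=optics.get_image("scene");cv2.imwrite('pics/push1.png',d["pixels"][180:340,230:440,::-1].repeat(3,0).repeat(3,1))
E
```

```text
base [-0.2211492   0.0432023   0.27329114]
-0.142 [-0.5, 0.6, -1.0]
-0.13 [-0.1, -0.3, 0.5]
-0.11 [1.7, -0.6, -1.7]
-0.08 [1.6, -0.5, -2.4]
-0.05 [-0.3, -0.2, 0.0]
-0.02 [-1.1, -0.8, 1.0]
0.0 [-0.2, 0.7, -0.4]
0.015 [-0.1, 0.2, -0.3]
0.03 [-0.3, 0.3, 0.2]
29.7083
```

View pics/push1.png

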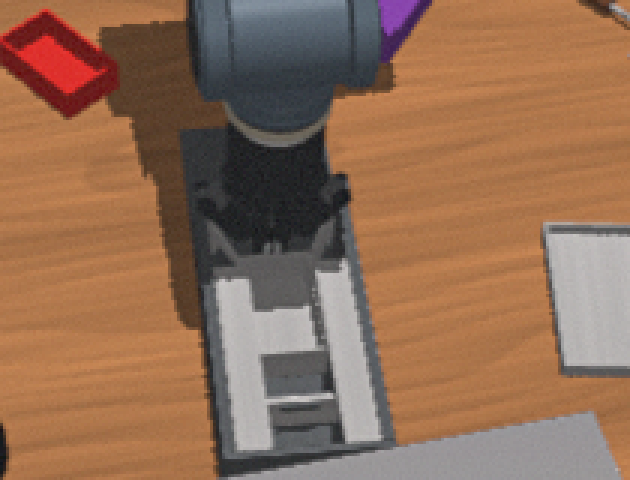

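```bash
cat > look.py <<'E'
from h import *
import cv2
def look(optics,n=1,tag=None):
    out=[]
    for _ in range(n):
        d=optics.get_image("scene");G=togrill(world(d))*1000
        x,y,z=G[...,0],G[...,1],G[...,2]
        pl=(abs(y)<20)&(x>165)&(x<215)&(z>33)&(z<42)
        no=(abs(y)<20)&(x>60)&(x<180)&(z>30)&(z<42)&~pl
        out.append([pl.sum(),*np.percentile(x[pl],[5,50,95]),no.sum(),*(np.percentile(x[no],[90,98,100]) if no.sum() else [0]*3)])
    if tag: cv2.imwrite(tag,cv2.resize(d["pixels"][235:340,280:370,::-1],None,fx=5,fy=5,interpolation=cv2.INTER_CUBIC))
    return np.median(out,0).round(1)
E
python3 - <<'E'
from cell import r,optics
from look import *
print(look(optics,4,'pics/l1.png'))
d=dict(np.load('/tmp/scene0.npz'))
class o: get_image=staticmethod(lambda n:d)
print("initial",look(o,1,'pics/l0.png'))
E
```

```text
[ 72.  183.5 189.3 194.   51.  142.9 144.1 144.5]
initial [ 71.  182.5 189.8 193.8   0.    0.    0.    0. ]
```

View pics/l1.png

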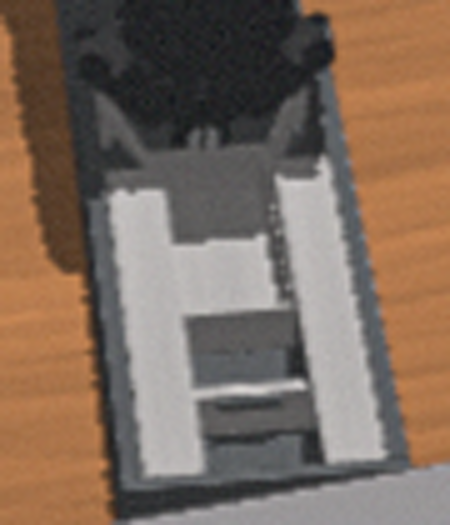

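Nose is at about x 144 mm and the plate face at about 185 mm, so contact should come near TCP x 0.071. From here I'll go in fine steps.

```bash
python3 - <<'E'
from cell import r,optics
from h import *
from look import look
c,s=np.cos(yaw),np.sin(yaw)
b=np.array([-.1,0,.1])
def F(): 
    f=np.mean([r.current_contact_force() for _ in range(3)],0)-b;return [round(float(x),1) for x in(-(f[0]*c+f[1]*s),-f[0]*s+f[1]*c,f[2])]
for x in (.045,.055,.06):
    r.move_linear(gw(x,-.0005,.003),vel=.04);print(x,F())
x=.06;n=0
while x<.082:
    x+=.001;r.move_linear(gw(x,-.0005,.003),vel=.01);f=F();a=togrill(np.array(r.current_tool_pos()))[0]
    print(round(x,4),f,round(a*1000,2))
    if f[0]>4: break
print(r.current_t());print(look(optics,3,'pics/l2.png'))
E
```

```text
0.045 [-0.1, 1.0, -0.4]
0.055 [-0.5, -0.1, 0.2]
0.06 [0.2, -0.3, 0.2]
0.061 [2.4, 0.0, 1.1] 60.86
0.062 [2.8, 0.0, 2.1] 61.87
0.063 [2.2, 1.3, 0.6] 63.07
0.064 [1.1, -0.7, 0.7] 64.13
0.065 [2.0, 0.2, 0.5] 65.19
0.066 [2.4, 0.7, -1.2] 66.14
0.067 [1.7, 0.6, -0.7] 67.14
0.068 [1.5, 0.3, 0.4] 68.16
0.069 [1.1, 0.5, 0.6] 69.13
0.07 [1.4, 0.2, 0.3] 70.14
0.071 [2.4, 0.5, 0.7] 71.17
0.072 [2.6, 0.6, 1.2] 72.06
0.073 [8.6, -0.4, 4.8] 72.05
34.4083
[ 79.  180.1 188.7 194.2  75.   88.1  89.1  89.5]
```

View pics/l2.png

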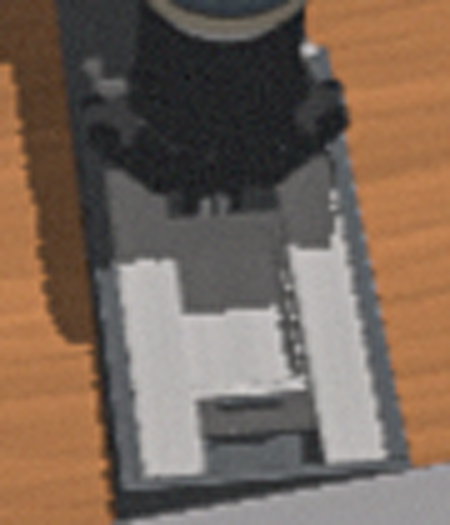

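Contact shows at actual TCP x 72.05 mm, 8.6 N: the hand stalls and the plate hasn't given yet. I'll continue in half-millimetre steps, watching the actual position.

```bash
python3 - <<'E'
from cell import r,optics
from h import *
from look import look
c,s=np.cos(yaw),np.sin(yaw)
b=np.array([-.1,0,.1])
def F(): 
    f=np.mean([r.current_contact_force() for _ in range(3)],0)-b;return [round(float(x),1) for x in(-(f[0]*c+f[1]*s),-f[0]*s+f[1]*c,f[2])]
x=.073
while x<.080:
    x+=.0005;r.move_linear(gw(x,-.0005,.003),vel=.01);f=F();a=togrill(np.array(r.current_tool_pos()))[0]*1000
    print(round(x,4),f,round(a,2))
    if a>76.2 or f[0]>18: break
print(r.current_t());print(look(optics,3,'pics/l3.png'))
E
```

```text
0.0735 [12.1, -0.7, 8.6] 72.01
0.074 [15.1, 0.1, 10.6] 72.01
0.0745 [16.0, -0.4, 11.8] 72.3
0.075 [15.3, -1.6, 11.7] 72.8
0.0755 [15.0, -1.2, 12.2] 73.29
0.076 [15.2, -1.7, 10.9] 73.83
0.0765 [15.3, -2.0, 11.4] 74.28
0.077 [15.8, -0.8, 10.6] 74.81
0.0775 [15.6, -0.6, 11.5] 75.27
0.078 [15.2, -1.2, 11.2] 75.79
0.0785 [14.7, -1.4, 11.6] 76.31
37.3083
[ 89.  185.2 192.5 198.   72.   92.2  93.6  94.7]
```

View pics/l3.png

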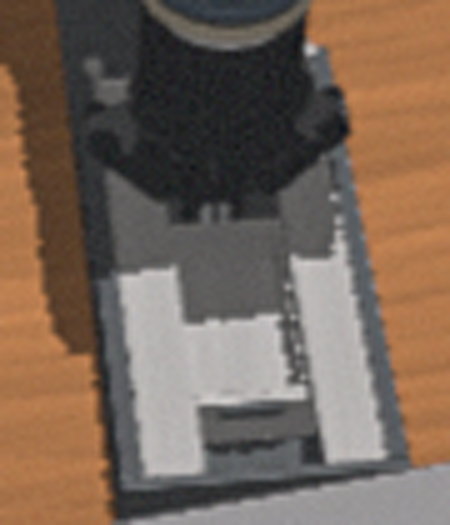

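It gave at about 16 N on the hand. The plate has moved about 4.2 mm by hand travel and 3.5 mm by camera. I'll back off, lift straight out through the slot and check.

```bash
python3 - <<'E'
from cell import r,optics
from h import *
from look import look
import cv2
r.sleep(.3)
r.move_linear(gw(.0775,-.0005,.003),vel=.01);r.move_linear(gw(.073,-.0005,.003),vel=.02);print(r.current_contact_force())
r.move_linear(gw(.073,-.0005,.03),vel=.05);print(r.current_contact_force())
r.move_linear(gw(.073,-.0005,.13),vel=.12)
r.move_to(gw(-.16,.12,.2),quat(173.2));r.sleep(.3)
print(r.current_t(),look(optics,4,'pics/l4.png'))
d=optics.get_image("scene");cv2.imwrite('pics/all.png',d["pixels"][:,:,::-1])
d=optics.get_image("top");cv2.imwrite('pics/top4.png',cv2.resize(d["pixels"][110:290,250:370,::-1],None,fx=3.3,fy=3.3,interpolation=cv2.INTER_CUBIC))
d0=dict(np.load('/tmp/topm.npz'))
for n,D in(("before",d0),("after",d)):
    G=togrill(world(D))*1000;x,y,z=G[...,0],G[...,1],G[...,2]
    lf=(abs(y)<45)&(abs(x)<40)&(z>38)&(z<50);pl=(abs(y)<20)&(x>170)&(x<215)&(z>33)&(z<43)
    tt=(abs(y)<24)&(x>70)&(x<180)&(z>30)&(z<43)
    print(n,"leaf x",lf.sum(),np.percentile(x[lf],[2,50,98]).round(1),"plate",np.percentile(x[pl],[5,50,95]).round(1),"tray rims",np.percentile(x[tt],[1,5,95,99]).round(1) if tt.sum() else 0, "edges y of tail", )
    fl=(abs(y)<20)&(x>100)&(x<165)&(z<25);print(" tray floor z by x",[round(float(np.median(z[fl&(abs(x-a)<6)])),1) for a in(105,120,140,160)])
E
```

```text
[-0.22704204 -0.05831613  0.04151782]
[-0.01444623 -0.52414451 -0.8959896 ]
41.4167 [ 87.  184.6 192.5 198.2  53.5  92.5  93.9  94.6]
before leaf x 51 [-1.1  0.3  1.8] plate [184.2 187.4 193.1] tray rims 0 edges y of tail
 tray floor z by x [6.5, 6.3, 6.4, 6.3]
after leaf x 51 [-1.3  0.1  1.8] plate [184.9 190.4 197.9] tray rims [87.8 88.  90.8 91. ] edges y of tail
 tray floor z by x [9.3, 9.9, 9.2, 9.3]
```

View pics/all.png

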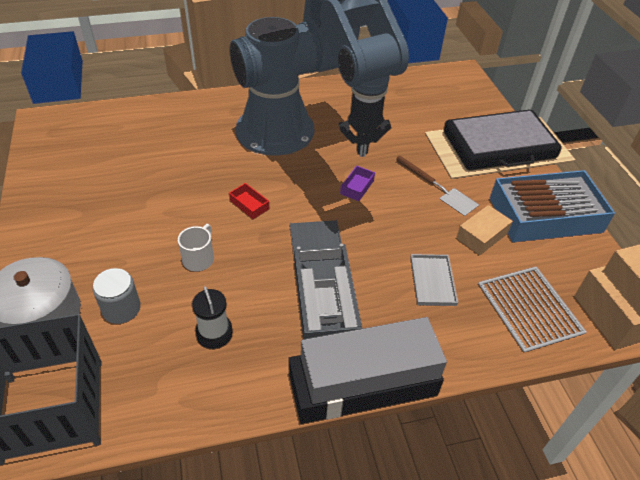

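View pics/top4.png

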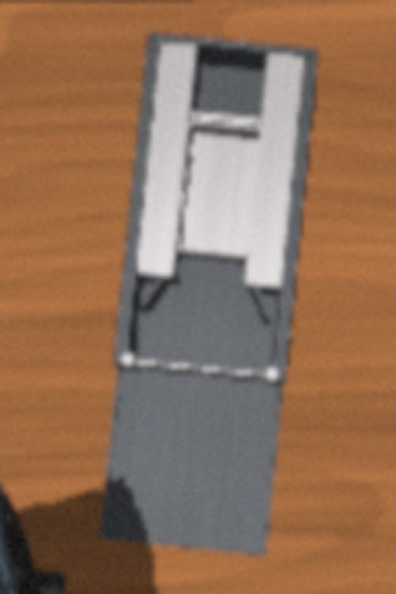

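View pics/l4.png

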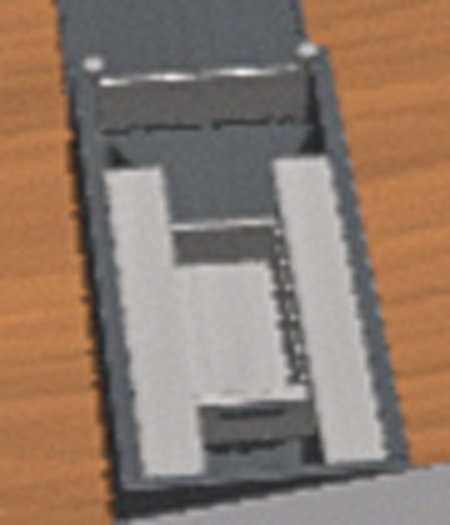

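Leaves are shut, the tray is flat and square against the plate, the bystanders look unmoved and the hand is clear. I'm handing in.

```bash
python3 -c "
from cell import r
r.hand_in();print(r.current_t())"
```

```text
the job is handed in; nothing more can be done
the job is handed in; nothing more can be done
```

The tray is in the grill against the end plate, both leaves are shut behind it, and the job was handed in at about 41 s; no verdict is reported. I gripped the bare steel tray across its sides, set it square on the sill, pushed it in with shut fingers, and lifted out through the slot.

**Last checks before handing in**
- **Feel:** the nose met the plate at a hand position of x = 72 mm. The plate gave at about 16 N on the hand (not measured at the plate itself), and I pushed on to 76.3 mm.
- **End plate:** hand travel says it moved about 4.2 mm. The cameras say about 3 mm (top) and 3.5 mm (scene). All are within the 1.5–10 mm allowed.
- **Tray:** it lies flat, with its floor at about 9.3 mm all along. Its tail is about 88 mm and its centre about 138 mm behind the door line. I did not measure its sideways offset or yaw inside the lane; the 68 mm lane allows at most about 4 mm and 0.08 rad.
- **Leaves:** both are back on the door line, at the same camera reading as at the start.
- **Bystanders:** they look unmoved in the pictures, but I did not measure them. The hand ended clear of everything.

**What failed or disagreed**
- **Missed first grasp:** the jaws shut above the tray without moving it. The fingertips were really about 31 mm higher than the reported tool height and the given overhang imply.
- **Correction:** I confirmed this by camera and by a light touch on bare table (about 16 N), then corrected for it from there on.
- **Sideways position:** the top camera disagreed with itself by about 2.7 mm on the grill's middle line (sill against wall tops), so I aimed between the two.

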